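Hold the lid pull for screwing

ROBOT

A 6-joint arm with a two-finger parallel gripper is mounted at the origin on the work surface. World frame = base frame: x ahead of the robot, y to its left, z up, the work surface at z = 0. Lengths are in m, angles in rad, forces in N, time in s.
With the tool pointing down it reaches from about 0.35 to 0.775 m from the base axis. Payload 7.3 kg.
Tool frame: the origin (TCP) lies midway between the tips of the shut fingers; the grasp point (between the pads) lies 19 mm behind it; z points along the fingers, y is the line along which they close (so a half turn about z gives the same grasp; the last joint's range is limited). The gripper opens to 92 mm and grips with 3 to 60 N. Pads are 19 mm wide; open, the fingers measure 130 mm over their backs; the gripper's body (75 mm by 190 mm) begins 47 mm behind the grasp point.
Start: joints at [0.959, 0.342, 1.524, -0, 1.275, -0.146], TCP at [0.236, 0.469, 0.227] pointing down, gripper open.
Joint ranges: [-2.53, 2.53], [-0.77, 2.02], [0.04, 2.7], [-1, 4.14], [0.28, 2.66], [-3.11, 3.11]. Speed limits (rad/s): [2.57, 2.57, 3.14, 3.14, 3.14, 3.14].

INTERFACE

Orientations are given as [roll, pitch, yaw] about the fixed x, y, z axes, in that order (R = Rz(yaw) Ry(pitch) Rx(roll)).
In Python, from cell import robot, read_camera, camera_params, nets gives the robot as it stands. The module is installed in compiled form; this text tells all that it offers.
- The arm moves only by the tool step_arm, never from a script. Its argument "steps" is a list of rows, each an object of numbers: "x", "y", "z": the shift along the tool's x, y, z as a fraction of full scale; "rx", "ry", "rz": the turn, a rotation vector about the tool's x, y, z as a fraction of full scale; "claw": the opening, from -1 (shut) to 1 (fully open). In form: [{"x": .., "y": .., "z": .., "rx": .., "ry": .., "rz": .., "claw": ..}, ...]. A call has 1 to 12 rows; each row is the pose to reach, as a shift and turn from the pose commanded when the call began, along the tool's axes at that moment; what a row does not reach only later rows make up. Full scale, the value 1, is 750 mm for a shift and pi/4 rad for a turn. A row lasts 1/12 s, in which the tool goes at most 41.7 mm and 7.16 degrees, less where a joint would pass 70% of its speed; a pose out of reach is approached as far as the arm can. A call with a number of a shift or a turn outside -1 to 1 is refused whole. A call with a gripper value outside its range is refused whole. The fingers move at their own pace and stop on an object; "squeeze" is the grip in N (left out, the last holds). Time passes only in rows, so rows that repeat a pose let the fingers close. It gives the time, the measured TCP pose, the force, the opening and the grip force at its end, in the units of the state.
- robot.observe(): the state, without advancing time (a new reading comes with each control period).
- read_camera(name): name is "side" or "top"; returns (picture, depth): 400x640x3 uint8, blue, green, red; 400x640 float32, m along the optical axis (not along the pixel's ray), 0 where there is no reading.
- camera_params(name): a dict with "fx", "fy", "cx", "cy" (pixels), "k1" (the pictures are not rectified: a ray, as slopes to the right and down, at radius r is drawn at 1 + k1 r^2 times it, then the intrinsics apply), "R" (3x3) and "t" (3): a world point X has camera coordinates R X + t. Camera axes: x right, y down, z forward; pixel columns grow to the right and rows downward; lengths in m; the calibration is good to about 2 mm. A picture is of the moment at which its call begins. camera_params takes no time and is no camera call.
- robot.hand_in(): hands the job in; it is judged then, once.
Trained networks look in the newest picture that a camera, given by its name, has taken for a name from the list of things; names that differ only in an ending like _2 or _b are one class to them, and where a whole thing is asked for, a point or a joint stands for the part that bears it (a point fixed in the world has none). Each returns a list of dicts, best first, with "conf" (0 to 1); they miss things now and then, are a little off and sometimes report something else, mostly with a low value. They report only what shows in the picture. A call takes as long as a camera call. They do not tell look-alikes from the thing itself.
- nets.masks_of(camera, query): "region" (400x640 bool, what is visible of it) and "box" ([left, top, right, bottom] in pixels, round what is visible of it).
- nets.landmark_of(camera, query): "pixel" ([row, column] in pixels: a listed point, or the origin of a listed thing).
The state is a dict: "time": time; "qpos": joint angles; "qvel": joint speeds; "joint_efforts": joint torques, N m; "tool_pos": TCP position; "tool_rot": TCP orientation; "contact_force": force on the tool from outside, world axes, zero at the start; "torque": the same for the moment, N m; "opening": finger opening in m; "grip_force": force on a finger pad.
Only numpy, scipy, OpenCV 4.12 (cv2) and the standard library are available. Lean on these libraries where they do the work, as an engineer would, in place of code of your own. Each camera call takes 0.05 s, during which the arm holds its last target. There are 200 camera calls.

TASK

Shut the lid of the wooden chest gently until it is fully down, then pick up the wooden pull (the block with the finger groove and two screw holes), carry it round to the lid's front on the far side and press its flat back squarely against it, groove down, in the middle over the pilot holes and with its top flush with the lid's top, so that the workmate across the bench can screw it on. Push steadily with about 10 N (at least 5, at most 20), without ramming it, and finish the program while still holding it so; do not disturb the other things on the bench.

Things in the scene. Friction and masses are not known exactly. Their poses are not given: they have to be found in the camera images.
- chest: wooden chest, 160 mm deep (x), 220 wide (y), fixed between cleats on a 215 x 275 x 12 mm plywood board screwed to the bench. Origin: under the board's middle, on the bench. x points out of its FRONT, which faces away from the robot; z up. Its box reaches 12 to 87 mm above the bench; fronts of box and lid share the plane x = 80 mm, free below the lid but for the board's 27 mm ledge.
- lid (a joint): lid angle: 0 fully shut, grows as it opens; starts at 0.9 to 1.3 rad. Hinge along the chest's y, on the robot's side: the open lid's flat top faces the robot, and it is shut by pushing it away and down. Stiff hinges keep it where it is left; pushed in its front third it takes 3 to 7 N. Shut, its top is 117 mm above the bench. Meeting the box faster than 1.2 rad/s is slamming.
- lid_hinge (a point): middle of the hinge line, at the lid's lower back edge; turns with the lid: x from the hinge to the lid's front, z out of its top. The lid is an upturned shallow wooden tray; its flat top is at z = 30 mm, x from 0 to 160 mm, y from -110 to 110 mm.
- lid_seat (a point): the pull's place: on the lid's front face, in the middle of its width, midway between two small dark pilot holes 32 mm apart, 13 mm below the lid's top. Axes as lid_hinge: x out of the front, z up when shut.
- pull: the wooden pull: a block 66 mm wide (y), 28 mm thick (x), 40 mm high, about 60 g, standing upright on the bench; grip it from above across its width. Flat back at x = -14 mm; front at x = +14 mm with two countersunk screw holes and, over the lowest 17 mm, a finger groove 6 mm deep. Origin: on its underside, 14 mm from the back face.
- pull_back (a point): point on the pull's flat back face midway between the two screw holes, 27 mm above its underside and 13 mm below its top; axes as pull. It belongs on lid_seat, the x axes the same way.
- screw_jar: bystander: small clear screw jar with steel cap, 54 mm across, 58 mm high; origin under its centre
- paint_pot: bystander: black plastic paint pot, 69 mm across the rim, 45 mm high; origin under its centre
- foot_a: bystander: plain square wooden foot for a chest, 44 x 44 x 22 mm, no groove; origin under its centre
- foot_b: bystander: another plain square wooden foot, 44 x 44 x 22 mm; origin under its centre
- glue: bystander: white glue bottle, 52 mm across, 150 mm high; origin under its centre
- screwdriver: bystander: screwdriver lying down; origin under its middle
- brush: bystander: paint brush lying down; origin under its middle
- cup: bystander: clear plastic cup, 82 mm across, 110 mm high; origin under its centre
Things that resemble listed ones, but are neither listed nor needed, are in the scene too. What is shaped like the pull but red, turquoise or white is not meant.

How it is judged:
On the way, in this order (a step that is already met when the one before it is completed fails the run):
1. the lid is fully shut (value of joint lid below 0.03 rad), for 0.2 s.
2. the pull has been picked up (height (world z) of pull above 0.05 m and contact force between the fingers and pull above 2 N), for 0.2 s.
At the end, for the whole second after the job is handed in: Lid shut (under 0.03 rad). The pull, held by the fingers and at rest, has its screw-hole middle on the pilot-hole middle within 6 mm sideways and in height and 5 mm in depth, back to the lid, square within 0.12 rad, and presses on the chest with 5 to 20 N through the last second (value of joint lid below 0.03 rad and x of pull_back in the frame of lid_seat between -0.005 and 0.005 m and y of pull_back in the frame of lid_seat between -0.006 and 0.006 m and z of pull_back in the frame of lid_seat between -0.006 and 0.006 m and angle between the x axis of pull and the x axis of lid_seat, either way round below 0.12 rad and angle between the z axis of pull and the z axis of lid_seat, either way round below 0.12 rad and angle between pull's own z axis and vertical below 0.3 rad and contact force between pull and chest between 5 and 20 N and contact force between the fingers and pull above 2 N and linear speed of pull below 0.02 m/s); the arm keeps its last pose, push and grip.
It fails at once if the lid is slammed: it lands faster than 1.2 rad/s (value of joint lid below 0.1 rad and velocity of joint lid below -1.2 rad/s).
It fails at once if the pull is rammed against the chest with over 45 N (contact force between pull and chest above 45 N).
It fails at once if a bystander is moved by more than 30 mm (distance of any of screw_jar, paint_pot, foot_a, foot_b, glue, screwdriver, brush, cup from where it was at the start of the episode above 0.03 m).
It also fails if it takes over 72 s, if anything falls off the work surface, if the arm or the gripper's body presses on something with over 40 N, if the wrist force passes 120 N, or if a joint passes its speed limit or range.

## Working session

There is one attempt and no reset: what is moved stays moved. The work goes in short steps, Python scripts to look and compute and a tool call to move; the robot and the scene stay as the last step left them, time stands still between calls to the robot, and variables do not carry over. Pictures are saved under pics/ and viewed, at most 10 in all, crops included, and the job is handed in when it is done.

Besides the shell and the picture viewer there is one more tool, called after "Request:" as name(argument=value, ...) on one line, values as JSON. step_arm: Moves the arm, as the interface text tells. Its arguments: {"type":"object","properties":{"steps":{"type":"array","items":{"type":"object","properties":{"x":{"type":"number","minimum":-1,"maximum":1},"y":{"type":"number","minimum":-1,"maximum":1},"z":{"type":"number","minimum":-1,"maximum":1},"rx":{"type":"number","minimum":-1,"maximum":1},"ry":{"type":"number","minimum":-1,"maximum":1},"rz":{"type":"number","minimum":-1,"maximum":1},"claw":{"type":"number"}}}},"squeeze":{"type":"number"}},"required":["steps"]}

```bash
mkdir -p pics
cat > h.py <<'E'
import numpy as np, cv2
from cell import robot, read_camera, camera_params, nets
def ray(cam,r,c):
    p=camera_params(cam); K=np.array([[p['fx'],0,p['cx']],[0,p['fy'],p['cy']],[0,0,1.]])
    # solve s*(1+k1 s^2)=d
    x=(c-p['cx'])/p['fx']; y=(r-p['cy'])/p['fy']; x=np.asarray(x,float);y=np.asarray(y,float)
    ux,uy=x.copy(),y.copy()
    for _ in range(30):
        f=1+p['k1']*(ux**2+uy**2); ux=x/f; uy=y/f
    return np.stack([ux,uy,np.ones_like(ux)],-1)
def world(cam,r,c,d):
    p=camera_params(cam); X=ray(cam,r,c)*np.asarray(d)[...,None]
    return (X-np.array(p['t']))@np.array(p['R'])
def onz(cam,r,c,z):
    p=camera_params(cam);R=np.array(p['R']);C=-R.T@np.array(p['t']);v=ray(cam,r,c)@R
    return C+v*((z-C[2])/v[...,2])[...,None]
def proj(cam,X):
    p=camera_params(cam);c=np.asarray(X)@np.array(p['R']).T+np.array(p['t']);s=c[...,:2]/c[...,2:]
    s=s*(1+p['k1']*(s**2).sum(-1,keepdims=True))
    return np.stack([s[...,1]*p['fy']+p['cy'],s[...,0]*p['fx']+p['cx']],-1)
def cloud(cam):
    im,d=read_camera(cam); r,c=np.mgrid[:400,:640]; return im,d,world(cam,r,c,d)
E
python3 - <<'E'
from h import *
print(robot.observe())
for cam in('side','top'):
    im,d,W=cloud(cam); cv2.imwrite(f'pics/{cam}0.png',im); np.savez(f'{cam}0.npz',im=im,d=d,W=W)
    p=camera_params(cam); print(cam,-np.array(p['R']).T@np.array(p['t']),p)
    for q in('pull','chest','lid','screw_jar','paint_pot','foot_a','glue','screwdriver','brush','cup'):
        for m in nets.masks_of(cam,q):
            w=W[m['region']&(d>0)]
            print(q,round(m['conf'],2),np.round(m['box']),np.round(np.median(w,0),3) if len(w) else '', np.round(np.percentile(w,98,axis=0),3) if len(w) else '')
    for q in('pull','pull_back','lid_hinge','lid_seat','chest'):
        print(q,[(round(m['conf'],2),np.round(m['pixel'],1)) for m in nets.landmark_of(cam,q)])
E
```

```text
{'time': 0.0, 'qpos': array([ 9.59004350e-01,  3.42719272e-01,  1.52502300e+00,  6.41465900e-06,
        1.27537699e+00, -1.46015303e-01]), 'qvel': array([-8.79870790e-05,  1.05980084e-03,  3.56879103e-04,  2.29061268e-03,
       -2.69801314e-04, -6.13891561e-04]), 'joint_efforts': array([ 4.00358276e-04, -4.31237805e+01, -2.44218779e+01,  7.20829703e-02,
        5.61530620e-02, -1.64048947e-04]), 'tool_pos': array([0.23553778, 0.46874693, 0.22604466]), 'tool_rot': array([-3.14008319e+00, -2.28185002e-04,  2.67581393e+00]), 'contact_force': array([-0.36309535,  0.16264313,  0.32443527]), 'torque': array([-0.02550081,  0.01471944, -0.01786824]), 'grip_force': 0.0, 'opening': 0.09171539518755568}
side [-0.04806534  0.7817593   0.94996821] {'fx': 422.1775908013572, 'fy': 422.1775908013572, 'cx': 307.93963681954546, 'cy': 205.65252903859445, 'k1': 0.02788973458812628, 'R': array([[-0.77239113, -0.63506532,  0.01019709],
       [-0.42924343,  0.51009457, -0.74535469],
       [ 0.46814744, -0.58008238, -0.66659014]]), 't': array([0.44965607, 0.28866035, 1.1092259 ])}
pull 0.61 [226. 281. 2
[... 2917 characters left out ...]
45  0.03 ]
brush 0.85 [123. 163. 168. 227.] [0.599 0.512 0.018] [0.666 0.561 0.024]
cup 0.86 [476. 161. 522. 194.] [ 0.604 -0.473  0.057] [ 0.638 -0.416  0.111]
pull [(0.78, array([295.1, 223.5])), (0.63, array([267.4, 174.6])), (0.6, array([251.1, 246.3])), (0.59, array([214.3, 197.6])), (0.51, array([245.3, 206.1]))]
pull_back [(0.86, array([299.5, 221.9])), (0.74, array([221.5, 194.8])), (0.69, array([254.8, 202.5])), (0.55, array([269. , 177.4])), (0.54, array([197.6, 143.9]))]
lid_hinge [(0.96, array([234. , 402.5]))]
lid_seat [(0.85, array([201.6, 409.6])), (0.28, array([150.2, 201.9])), (0.17, array([215.8, 200.5]))]
chest [(0.75, array([202.7, 394.5])), (0.66, array([251.5, 245.4]))]
```

View pics/top0.png

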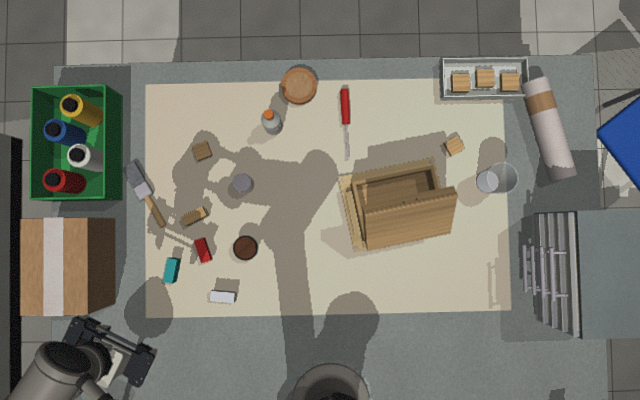

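View pics/side0.png

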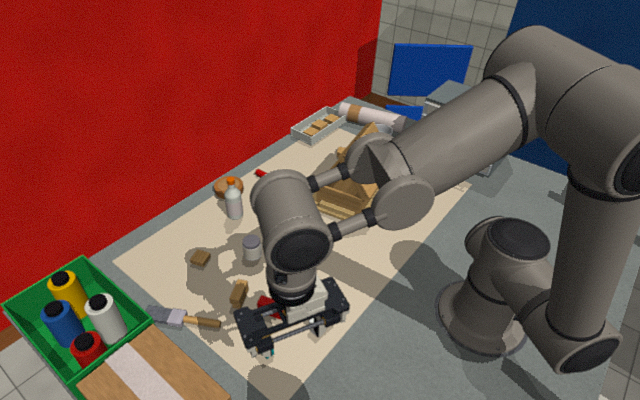

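The top picture shows the chest with its lid open at about (210, 405) (row, col). Four blocks are shaped like the pull: wooden (216, 194), red (250, 203), turquoise (270, 172) and white (297, 222). Only the wooden one fits. The small wooden blocks at (80, 485) are in a tray, and those at (151, 202) and (145, 454) are square feet. I'll enlarge the wooden one and measure it.

```bash
cat > a.py <<'E'
from h import *
t=np.load('top0.npz'); s=np.load('side0.npz')
a=cv2.resize(t['im'][195:240,165:225],None,fx=8,fy=8,interpolation=cv2.INTER_CUBIC)[:360]
b=cv2.resize(s['im'][270:320,215:265],None,fx=7,fy=7,interpolation=cv2.INTER_CUBIC)
b=cv2.copyMakeBorder(b,0,10,0,0,cv2.BORDER_CONSTANT)
cv2.imwrite('pics/pull0.png',np.hstack([a[:360,:450],b[:360,:350]]))
for n,A in(('top',t),('side',s)):
    W=A['W']; m=(np.hypot(W[...,0]-.52,W[...,1]-.365)<.055)&(W[...,2]>.033)&(W[...,2]<.055)
    P=W[m]; r=cv2.minAreaRect((P[:,:2]*1000).astype(np.float32)); print(n,len(P),r,P.mean(0))
    # colour: mean bgr
    print(A['im'][m].mean(0))
W=t['W']; 
m=(np.abs(W[...,0]-.55)<.2)&(np.abs(W[...,1]+.18)<.2)
L=m&(W[...,2]>.13)
P=W[L]
# RANSAC plane for lid top
rng=np.random.default_rng(0);best=None
for _ in range(500):
    q=P[rng.choice(len(P),3,False)];n=np.cross(q[1]-q[0],q[2]-q[0]);n/=np.linalg.norm(n)+1e-12
    i=np.abs((P-q[0])@n)<.004
    if best is None or i.sum()>best.sum():best=i
Q=P[best];c=Q.mean(0);n=np.linalg.svd(Q-c)[2][2];n*=np.sign(n[2]);print('lidplane',len(P),best.sum(),c,n,'tilt',np.arccos(n[2]),'yaw',np.arctan2(-n[1],-n[0]))
print('range',Q.min(0),Q.max(0))
for k in('lid_hinge','chest'): pass
print('hinge',onz('top',234.,402.5,.087),'chest',onz('top',202.7,394.5,0.),onz('side',191.8,348.9,0.))
# rim of box z in .08-.092, board z ~.012
for lo,hi in((.079,.096),(.007,.018)):
    P=W[m&(W[...,2]>lo)&(W[...,2]<hi)];print(lo,len(P),cv2.minAreaRect((P[:,:2]*1000).astype(np.float32)))
# obstacles
o=(W[...,2]>.01)&(W[...,0]>.3)&(W[...,0]<.9)&(np.abs(W[...,1])<.6)
E
python3 a.py
```

```text
top 256 ((521.1305541992188, 363.6451416015625), (28.463274002075195, 67.29475402832031), 25.968473434448242) [0.52110096 0.36343445 0.04012207]
[ 76.29296875 105.90625    127.3984375 ]
side 252 ((521.5816650390625, 365.1178283691406), (29.113618850708008, 67.8813705444336), 26.746274948120117) [0.51976131 0.36641477 0.04188388]
[ 63.13492063  99.3968254  125.36904762]
lidplane 3693 2843 [ 0.49888636 -0.19598819  0.18813124] [-0.7958332  -0.15303929  0.58585705] tilt 0.9448591213414 yaw 0.18998155957325868
range [ 0.44029495 -0.31047455  0.13001621] [ 0.55572902 -0.08354487  0.23890407]
hinge [ 0.46005939 -0.1957943   0.087     ] chest [ 0.54595569 -0.1918842   0.        ] [ 0.55543069 -0.1937827   0.        ]
0.079 561 ((536.9309692382812, -189.84451293945312), (172.61065673828125, 219.7630157470703), 11.008942604064941)
0.007 1519 ((549.1109008789062, -176.70826721191406), (392.2240905761719, 396.58587646484375), 89.15536499023438)
```

View pics/pull0.png

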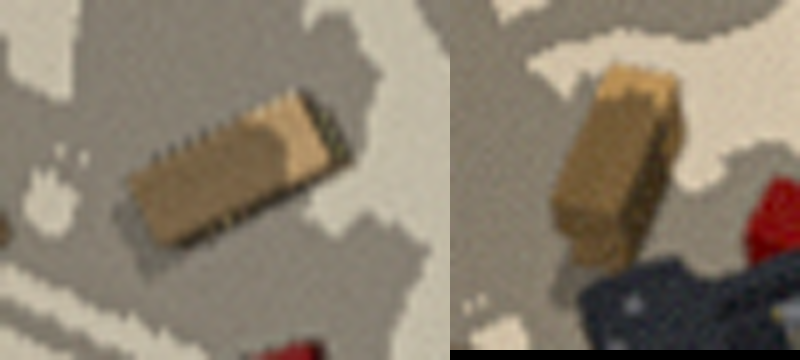

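The enlarged crop shows a bare-wood block with the pull's size (28 x 67 mm, 40 mm high), at (216, 194). The groove side isn't clear yet because the gripper is in the way, so I'll check again once the arm has moved off. The lid comes first, and I'll plan that now.

```bash
cat > plan.py <<'E'
from h import *
from scipy.spatial.transform import Rotation as Ro
YAW=.19; HX=np.array([.4615,-.1955,.087]); EX=np.array([np.cos(YAW),np.sin(YAW),0]);EY=np.array([-np.sin(YAW),np.cos(YAW),0]);EZ=np.array([0,0,1.])
def rows(targets,pos=None,rot=None):
    """targets: (pos, yaw) -> fractions, relative to pos/rot (default measured)"""
    s=robot.observe(); p0=np.array(s['tool_pos'] if pos is None else pos); R0=Ro.from_euler('xyz',s['tool_rot'] if rot is None else rot)
    for p,y in targets:
        d=R0.inv().apply(np.asarray(p)-p0)/.75; r=(R0.inv()*Ro.from_euler('xyz',[np.pi,0,y])).as_rotvec()/(np.pi/4)
        print('xyz',np.round(d,4),'r',np.round(r,3))
def lidp(phi,xl=135,back=9.5):
    c,s=np.cos(phi),np.sin(phi); return HX+EX*(xl*c-30*s-back)/1e3+EZ*(xl*s+30*c)/1e3
E
python3 - <<'E'
from plan import *
p=lidp(.95,back=49.5);print(p)
rows([((.236,.469,.32),3.33),((.40,.10,.32),3.33),(p+[0,0,.06],3.33),(p,3.33)])
E
```

```text
[ 0.46604153 -0.19462657  0.21426159]
xyz [-0.0003  0.     -0.1243] r [ 0.     0.    -0.833]
xyz [-0.4166 -0.3413 -0.1244] r [ 0.     0.    -0.833]
xyz [-0.6718 -0.6528 -0.0634] r [ 0.     0.    -0.833]
xyz [-0.6718 -0.6528  0.0166] r [ 0.     0.    -0.833]
```

Request:
step_arm(steps=[{"x": 0,"y": 0,"z": -0.124,"rz": -0.833,"claw": -1},{"x": 0,"y": 0,"z": -0.124,"rz": -0.833,"claw": -1},{"x": -0.417,"y": -0.341,"z": -0.124,"rz": -0.833,"claw": -1},{"x": -0.417,"y": -0.341,"z": -0.124,"rz": -0.833,"claw": -1},{"x": -0.417,"y": -0.341,"z": -0.124,"rz": -0.833,"claw": -1},{"x": -0.417,"y": -0.341,"z": -0.124,"rz": -0.833,"claw": -1},{"x": -0.417,"y": -0.341,"z": -0.124,"rz": -0.833,"claw": -1},{"x": -0.417,"y": -0.341,"z": -0.124,"rz": -0.833,"claw": -1},{"x": -0.417,"y": -0.341,"z": -0.124,"rz": -0.833,"claw": -1},{"x": -0.417,"y": -0.341,"z": -0.124,"rz": -0.833,"claw": -1},{"x": -0.417,"y": -0.341,"z": -0.124,"rz": -0.833,"claw": -1},{"x": -0.417,"y": -0.341,"z": -0.124,"rz": -0.833,"claw": -1}])

```text
$.steps[0]: bad value
```

Run:
```python
from plan import *
im,d,W=cloud('side'); np.savez('side1.npz',im=im,d=d,W=W)
b=cv2.resize(im[270:320,215:265],None,fx=10,fy=10,interpolation=cv2.INTER_CUBIC);cv2.imwrite('pics/pull1.png',b)
s=robot.observe();print(s['time'],s['tool_pos'],s['tool_rot'],s['qpos'])
p=lidp(.95,back=49.5)
rows([(p+[0,0,.06],3.33),(p,3.33)])
```

```text
1.65 [0.23577732 0.46908066 0.22674412] [3.14151332e+00 1.59541660e-05 2.67581503e+00] [ 9.59002195e-01  3.41974162e-01  1.52412806e+00 -4.43425196e-06
  1.27540962e+00 -1.46015218e-01]
xyz [-0.6718 -0.6528 -0.0634] r [ 0.     0.    -0.833]
xyz [-0.6718 -0.6528  0.0166] r [ 0.     0.    -0.833]
```

View pics/pull1.png

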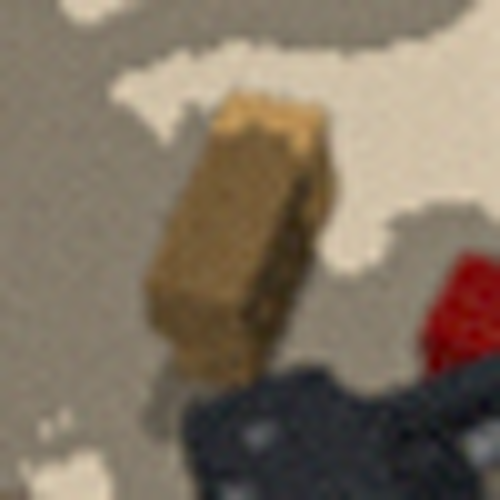

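The arm hasn't moved; the call was refused, so I'll give all the fields. In the crop the wooden pull's near end face steps inward at lower left, around (335, 160), which suggests the groove is on the +x side.

Request:
step_arm(steps=[{"x": 0.0,"y": 0.0,"z": -0.124,"rx": 0.0,"ry": 0.0,"rz": -0.833,"claw": -1.0},{"x": 0.0,"y": 0.0,"z": -0.124,"rx": 0.0,"ry": 0.0,"rz": -0.833,"claw": -1.0},{"x": -0.417,"y": -0.341,"z": -0.124,"rx": 0.0,"ry": 0.0,"rz": -0.833,"claw": -1.0},{"x": -0.417,"y": -0.341,"z": -0.124,"rx": 0.0,"ry": 0.0,"rz": -0.833,"claw": -1.0},{"x": -0.417,"y": -0.341,"z": -0.124,"rx": 0.0,"ry": 0.0,"rz": -0.833,"claw": -1.0},{"x": -0.417,"y": -0.341,"z": -0.124,"rx": 0.0,"ry": 0.0,"rz": -0.833,"claw": -1.0},{"x": -0.417,"y": -0.341,"z": -0.124,"rx": 0.0,"ry": 0.0,"rz": -0.833,"claw": -1.0},{"x": -0.417,"y": -0.341,"z": -0.124,"rx": 0.0,"ry": 0.0,"rz": -0.833,"claw": -1.0},{"x": -0.417,"y": -0.341,"z": -0.124,"rx": 0.0,"ry": 0.0,"rz": -0.833,"claw": -1.0},{"x": -0.417,"y": -0.341,"z": -0.124,"rx": 0.0,"ry": 0.0,"rz": -0.833,"claw": -1.0},{"x": -0.417,"y": -0.341,"z": -0.124,"rx": 0.0,"ry": 0.0,"rz": -0.833,"claw": -1.0},{"x": -0.417,"y": -0.341,"z": -0.124,"rx": 0.0,"ry": 0.0,"rz": -0.833,"claw": -1.0}])

```text
time: 2.65
tool_pos: [0.4007, 0.0981, 0.3201]
tool_rot: [-3.142, 0.001, -2.953]
contact_force: [0.6, 0.5, 0.6]
opening: 0.0161
grip_force: 0.0
```

Run:
```python
from plan import *
im,d,W=cloud('side'); np.savez('side1.npz',im=im,d=d,W=W)
b=cv2.resize(im[270:320,215:265],None,fx=10,fy=10,interpolation=cv2.INTER_CUBIC);cv2.imwrite('pics/pull2.png',b)
s=robot.observe();print(s['time'],s['tool_pos'],s['tool_rot'],s['qpos'])
p=lidp(.95,back=49.5)
rows([(p+[0,0,.06],3.33),(p,3.33)])
```

```text
2.7 [0.40371146 0.09187332 0.31994415] [-3.13682560e+00  1.52709554e-03 -2.95885052e+00] [ 0.04169146  0.06874412  1.61740868 -0.00453632  1.45325895 -1.71131631]
xyz [-0.0122 -0.3904  0.0628] r [-0.006  0.002 -0.007]
xyz [-0.0121 -0.3901  0.1428] r [-0.006  0.002 -0.007]
```

View pics/pull2.png

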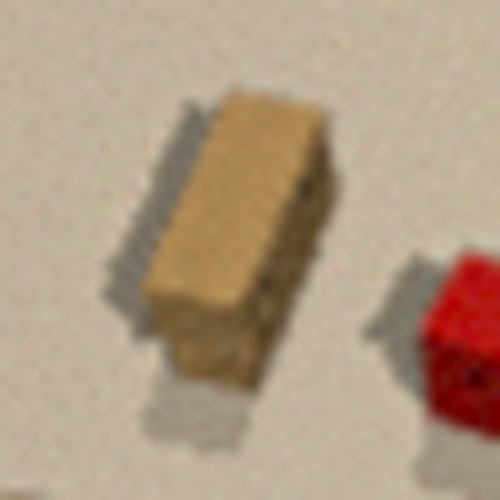

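Run:
```python
from plan import *
for cam in('side','top'):
    im,d,W=cloud(cam)
    np.savez(cam+'1.npz',im=im,d=d,W=W)
    print(cam,[(q,round(m['conf'],2),np.round(m['pixel'],1)) for q in('pull','pull_back') for m in nets.landmark_of(cam,q)])
    c=np.array([.521,.364,0]);
    for h in(0,np.pi):
        a=.455+h; X=np.array([np.cos(a),np.sin(a),0]); print('hyp',round(a,2),'pull',proj(cam,c),'back',proj(cam,c-.014*X+[0,0,.027]))
s=np.load('side1.npz')['im']; k=14; r0,c0=276,226; n=36
A=cv2.resize(s[r0:r0+n,c0:c0+28],None,fx=k,fy=k,interpolation=cv2.INTER_LANCZOS4)
A=cv2.convertScaleAbs(A,alpha=1.4,beta=-40); B=A.copy()
for a,col in((.455,(255,0,0)),(.455+np.pi,(0,0,255))):
    X=np.array([np.cos(a),np.sin(a),0]);Y=np.array([-X[1],X[0],0]); sg=1 if Y[1]>0 else -1
    pr=[(-14,0),(8,0),(8,17),(14,17),(14,40),(-14,40)]
    P=np.array([c+X*x/1e3+Y*sg*.033+[0,0,z/1e3] for x,z in pr]); q=(proj('side',P)[:,::-1]-[c0,r0]+.5)*k
    cv2.polylines(B,[q.astype(int)],True,col,1)
    P=np.array([c+X*.014+Y*.016*j+[0,0,.027] for j in(-1,1)]);q=(proj('side',P)[:,::-1]-[c0,r0]+.5)*k
    for u in q: cv2.circle(B,tuple(int(v) for v in u),6,col,1)
cv2.imwrite('pics/pull3.png',np.hstack([A,B]))
```

```text
side [('pull', 0.96, array([309.6, 271.9])), ('pull', 0.8, array([348.8, 260. ])), ('pull', 0.68, array([297.4, 237.3])), ('pull', 0.67, array([330.2, 320. ])), ('pull_back', 0.88, array([294. , 244.3])), ('pull_back', 0.56, array([323. , 328.1])), ('pull_back', 0.53, array([140.3, 355.7]))]
hyp 0.46 pull [298.52476558 239.80458459] back [293.44922753 243.82588601]
hyp 3.6 pull [298.52476558 239.80458459] back [291.40427055 233.84832301]
top [('pull', 0.82, array([247.3, 206.1])), ('pull', 0.64, array([215.9, 197.2])), ('pull', 0.61, array([272. , 174.4])), ('pull', 0.39, array([293. , 224.3])), ('pull_back', 0.89, array([221.2, 195.9])), ('pull_back', 0.76, array([249.5, 199.4])), ('pull_back', 0.73, array([269., 178.])), ('pull_back', 0.62, array([297.3, 222.4]))]
hyp 0.46 pull [215.73677003 196.85270521] back [220.09791941 196.56918309]
hyp 3.6 pull [215.73677003 196.85270521] back [211.0462957  192.03791992]
```

View pics/pull3.png

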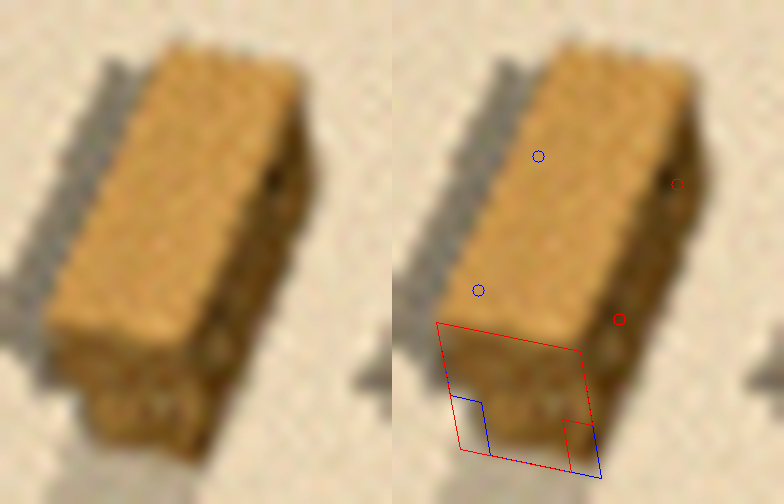

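The groove profile matches the +x hypothesis (the notch is at lower left, around (390, 460) in the overlay) and the landmarks agree. So pull yaw is about 0.455 and no flip is needed. Next, approach the lid.

Run:
```python
from plan import *
s=robot.observe();print(s['time'],s['tool_pos'],s['tool_rot'])
p=lidp(.95,back=49.5)
rows([(p+[0,0,.06],3.33),(p,3.33)],pos=(.4,.1,.32),rot=(np.pi,0,3.33))
print(p)
```

```text
3.0 [0.39981989 0.10133    0.31972624] [ 3.14113766e+00 -4.69020445e-06 -2.95118321e+00]
xyz [-0.0129 -0.4024  0.061 ] r [0. 0. 0.]
xyz [-0.0129 -0.4024  0.141 ] r [0. 0. 0.]
[ 0.46604153 -0.19462657  0.21426159]
```

Request:
step_arm(steps=[{"x": -0.013,"y": -0.402,"z": 0.061,"rx": 0.0,"ry": 0.0,"rz": 0.0,"claw": -1.0},{"x": -0.013,"y": -0.402,"z": 0.061,"rx": 0.0,"ry": 0.0,"rz": 0.0,"claw": -1.0},{"x": -0.013,"y": -0.402,"z": 0.061,"rx": 0.0,"ry": 0.0,"rz": 0.0,"claw": -1.0},{"x": -0.013,"y": -0.402,"z": 0.061,"rx": 0.0,"ry": 0.0,"rz": 0.0,"claw": -1.0},{"x": -0.013,"y": -0.402,"z": 0.061,"rx": 0.0,"ry": 0.0,"rz": 0.0,"claw": -1.0},{"x": -0.013,"y": -0.402,"z": 0.061,"rx": 0.0,"ry": 0.0,"rz": 0.0,"claw": -1.0},{"x": -0.013,"y": -0.402,"z": 0.061,"rx": 0.0,"ry": 0.0,"rz": 0.0,"claw": -1.0},{"x": -0.013,"y": -0.402,"z": 0.061,"rx": 0.0,"ry": 0.0,"rz": 0.0,"claw": -1.0},{"x": -0.013,"y": -0.402,"z": 0.141,"rx": 0.0,"ry": 0.0,"rz": 0.0,"claw": -1.0},{"x": -0.013,"y": -0.402,"z": 0.141,"rx": 0.0,"ry": 0.0,"rz": 0.0,"claw": -1.0},{"x": -0.013,"y": -0.402,"z": 0.141,"rx": 0.0,"ry": 0.0,"rz": 0.0,"claw": -1.0},{"x": -0.013,"y": -0.402,"z": 0.141,"rx": 0.0,"ry": 0.0,"rz": 0.0,"claw": -1.0}])

```text
time: 4.0
tool_pos: [0.4666, -0.1925, 0.2139]
tool_rot: [3.14, -0.001, -2.951]
contact_force: [-0.0, 0.3, 0.4]
opening: 0.0006
grip_force: 0.0
```

Run:
```python
from plan import *
print(robot.observe()['tool_pos'])
p=lidp(.95,back=49.5)
print('A');rows([(lidp(.95,back=b),3.33) for b in(35,25,15,10)]+[(lidp(f),3.33) for f in np.linspace(.92,.7,8)],pos=p,rot=(np.pi,0,3.33))
print('B');rows([(lidp(f),3.33) for f in np.linspace(.67,.34,12)],pos=lidp(.7),rot=(np.pi,0,3.33))
print('C');rows([(lidp(f),3.33) for f in np.linspace(.31,.02,12)],pos=lidp(.34),rot=(np.pi,0,3.33))
```

```text
[ 0.46660339 -0.19253451  0.21385381]
A
xyz [-0.0193  0.      0.    ] r [0. 0. 0.]
xyz [-0.0327  0.0001  0.    ] r [0. 0. 0.]
xyz [-0.046   0.0001  0.    ] r [0. 0. 0.]
xyz [-0.0527  0.0001  0.    ] r [0. 0. 0.]
xyz [-0.0584  0.0001  0.0022] r [0. 0. 0.]
xyz [-0.0636  0.0001  0.0048] r [0. 0. 0.]
xyz [-0.0688  0.0001  0.0074] r [0. 0. 0.]
xyz [-0.0738  0.0001  0.0103] r [0. 0. 0.]
xyz [-0.0788  0.0001  0.0132] r [0. 0. 0.]
xyz [-0.0836  0.0001  0.0164] r [0. 0. 0.]
xyz [-0.0884  0.0001  0.0197] r [0. 0. 0.]
xyz [-0.0931  0.0001  0.0231] r [0. 0. 0.]
B
xyz [-0.0043  0.      0.0034] r [0. 0. 0.]
xyz [-0.0086  0.      0.007 ] r [0. 0. 0.]
xyz [-0.0127  0.      0.0107] r [0. 0. 0.]
xyz [-0.0167  0.      0.0145] r [0. 0. 0.]
xyz [-0.0206  0.      0.0184] r [0. 0. 0.]
xyz [-0.0244  0.      0.0224] r [0. 0. 0.]
xyz [-0.0281  0.      0.0265] r [0. 0. 0.]
xyz [-0.0316  0.0001  0.0308] r [0. 0. 0.]
xyz [-0.035   0.0001  0.0352] r [0. 0. 0.]
xyz [-0.0383  0.0001  0.0396] r [0. 0. 0.]
xyz [-0.0415  0.0001  0.0442] r [0. 0. 0.]
xyz [-0.0445  0.0001  0.0488] r [0. 0. 0.]
C
xyz [-0.0029  0.      0.0047] r [0. 0. 0.]
xyz [-0.0053  0.      0.009 ] r [0. 0. 0.]
xyz [-0.0075  0.      0.0133] r [0. 0. 0.]
xyz [-0.0097  0.      0.0176] r [0. 0. 0.]
xyz [-0.0118  0.      0.022 ] r [0. 0. 0.]
xyz [-0.0137  0.      0.0265] r [0. 0. 0.]
xyz [-0.0155  0.      0.031 ] r [0. 0. 0.]
xyz [-0.0172  0.      0.0355] r [0. 0. 0.]
xyz [-0.0188  0.      0.0401] r [0. 0. 0.]
xyz [-0.0203  0.      0.0448] r [0. 0. 0.]
xyz [-0.0216  0.      0.0494] r [0. 0. 0.]
xyz [-0.0228  0.      0.0541] r [0. 0. 0.]
```

Request:
step_arm(steps=[{"x": -0.019,"y": 0.0,"z": 0.0,"rx": 0.0,"ry": 0.0,"rz": 0.0,"claw": -1.0},{"x": -0.033,"y": 0.0,"z": 0.0,"rx": 0.0,"ry": 0.0,"rz": 0.0,"claw": -1.0},{"x": -0.046,"y": 0.0,"z": 0.0,"rx": 0.0,"ry": 0.0,"rz": 0.0,"claw": -1.0},{"x": -0.053,"y": 0.0,"z": 0.0,"rx": 0.0,"ry": 0.0,"rz": 0.0,"claw": -1.0},{"x": -0.058,"y": 0.0,"z": 0.002,"rx": 0.0,"ry": 0.0,"rz": 0.0,"claw": -1.0},{"x": -0.064,"y": 0.0,"z": 0.005,"rx": 0.0,"ry": 0.0,"rz": 0.0,"claw": -1.0},{"x": -0.069,"y": 0.0,"z": 0.007,"rx": 0.0,"ry": 0.0,"rz": 0.0,"claw": -1.0},{"x": -0.074,"y": 0.0,"z": 0.01,"rx": 0.0,"ry": 0.0,"rz": 0.0,"claw": -1.0},{"x": -0.079,"y": 0.0,"z": 0.013,"rx": 0.0,"ry": 0.0,"rz": 0.0,"claw": -1.0},{"x": -0.084,"y": 0.0,"z": 0.016,"rx": 0.0,"ry": 0.0,"rz": 0.0,"claw": -1.0},{"x": -0.088,"y": 0.0,"z": 0.02,"rx": 0.0,"ry": 0.0,"rz": 0.0,"claw": -1.0},{"x": -0.093,"y": 0.0,"z": 0.023,"rx": 0.0,"ry": 0.0,"rz": 0.0,"claw": -1.0}])

```text
time: 5.0
tool_pos: [0.5354, -0.1811, 0.1968]
tool_rot: [-3.142, 0.001, -2.953]
contact_force: [-1.5, 1.4, 4.4]
opening: 0.0005
grip_force: 2.2
```

Request:
step_arm(steps=[{"x": -0.004,"y": 0.0,"z": 0.003,"rx": 0.0,"ry": 0.0,"rz": 0.0,"claw": -1.0},{"x": -0.009,"y": 0.0,"z": 0.007,"rx": 0.0,"ry": 0.0,"rz": 0.0,"claw": -1.0},{"x": -0.013,"y": 0.0,"z": 0.011,"rx": 0.0,"ry": 0.0,"rz": 0.0,"claw": -1.0},{"x": -0.017,"y": 0.0,"z": 0.0145,"rx": 0.0,"ry": 0.0,"rz": 0.0,"claw": -1.0},{"x": -0.021,"y": 0.0,"z": 0.018,"rx": 0.0,"ry": 0.0,"rz": 0.0,"claw": -1.0},{"x": -0.024,"y": 0.0,"z": 0.022,"rx": 0.0,"ry": 0.0,"rz": 0.0,"claw": -1.0},{"x": -0.028,"y": 0.0,"z": 0.0265,"rx": 0.0,"ry": 0.0,"rz": 0.0,"claw": -1.0},{"x": -0.032,"y": 0.0,"z": 0.031,"rx": 0.0,"ry": 0.0,"rz": 0.0,"claw": -1.0},{"x": -0.035,"y": 0.0,"z": 0.035,"rx": 0.0,"ry": 0.0,"rz": 0.0,"claw": -1.0},{"x": -0.038,"y": 0.0,"z": 0.04,"rx": 0.0,"ry": 0.0,"rz": 0.0,"claw": -1.0},{"x": -0.0415,"y": 0.0,"z": 0.044,"rx": 0.0,"ry": 0.0,"rz": 0.0,"claw": -1.0},{"x": -0.0445,"y": 0.0,"z": 0.049,"rx": 0.0,"ry": 0.0,"rz": 0.0,"claw": -1.0}])

```text
time: 6.0
tool_pos: [0.5681, -0.1748, 0.1598]
tool_rot: [-3.141, 0.0, -2.953]
contact_force: [0.7, 1.5, 4.8]
opening: 0.0008
grip_force: 2.1
```

Request:
step_arm(steps=[{"x": -0.003,"y": 0.0,"z": 0.005,"rx": 0.0,"ry": 0.0,"rz": 0.0,"claw": -1.0},{"x": -0.005,"y": 0.0,"z": 0.009,"rx": 0.0,"ry": 0.0,"rz": 0.0,"claw": -1.0},{"x": -0.0075,"y": 0.0,"z": 0.0135,"rx": 0.0,"ry": 0.0,"rz": 0.0,"claw": -1.0},{"x": -0.01,"y": 0.0,"z": 0.0175,"rx": 0.0,"ry": 0.0,"rz": 0.0,"claw": -1.0},{"x": -0.012,"y": 0.0,"z": 0.022,"rx": 0.0,"ry": 0.0,"rz": 0.0,"claw": -1.0},{"x": -0.014,"y": 0.0,"z": 0.0265,"rx": 0.0,"ry": 0.0,"rz": 0.0,"claw": -1.0},{"x": -0.0155,"y": 0.0,"z": 0.031,"rx": 0.0,"ry": 0.0,"rz": 0.0,"claw": -1.0},{"x": -0.017,"y": 0.0,"z": 0.0355,"rx": 0.0,"ry": 0.0,"rz": 0.0,"claw": -1.0},{"x": -0.019,"y": 0.0,"z": 0.039,"rx": 0.0,"ry": 0.0,"rz": 0.0,"claw": -1.0},{"x": -0.02,"y": 0.0,"z": 0.042,"rx": 0.0,"ry": 0.0,"rz": 0.0,"claw": -1.0},{"x": -0.021,"y": 0.0,"z": 0.045,"rx": 0.0,"ry": 0.0,"rz": 0.0,"claw": -1.0},{"x": -0.022,"y": 0.0,"z": 0.048,"rx": 0.0,"ry": 0.0,"rz": 0.0,"claw": -1.0}])

```text
time: 7.0
tool_pos: [0.5837, -0.1718, 0.1236]
tool_rot: [3.141, -0.001, -2.953]
contact_force: [0.7, 0.2, 3.8]
opening: 0.0005
grip_force: 1.8
```

Request:
step_arm(steps=[{"x": -0.001,"y": 0.0,"z": 0.002,"rx": 0.0,"ry": 0.0,"rz": 0.0,"claw": -1.0},{"x": -0.001,"y": 0.0,"z": 0.004,"rx": 0.0,"ry": 0.0,"rz": 0.0,"claw": -1.0},{"x": -0.002,"y": 0.0,"z": 0.006,"rx": 0.0,"ry": 0.0,"rz": 0.0,"claw": -1.0},{"x": -0.002,"y": 0.0,"z": 0.007,"rx": 0.0,"ry": 0.0,"rz": 0.0,"claw": -1.0},{"x": -0.002,"y": 0.0,"z": 0.008,"rx": 0.0,"ry": 0.0,"rz": 0.0,"claw": -1.0},{"x": -0.002,"y": 0.0,"z": 0.009,"rx": 0.0,"ry": 0.0,"rz": 0.0,"claw": -1.0},{"x": -0.002,"y": 0.0,"z": 0.009,"rx": 0.0,"ry": 0.0,"rz": 0.0,"claw": -1.0}])

```text
time: 7.58
tool_pos: [0.5853, -0.1715, 0.1173]
tool_rot: [3.142, 0.0, -2.953]
contact_force: [-0.9, -0.1, 3.4]
opening: 0.0007
grip_force: 1.9
```

Request:
step_arm(steps=[{"x": 0.0,"y": 0.0,"z": 0.001,"rx": 0.0,"ry": 0.0,"rz": 0.0,"claw": -1.0},{"x": 0.0,"y": 0.0,"z": 0.0015,"rx": 0.0,"ry": 0.0,"rz": 0.0,"claw": -1.0},{"x": 0.0,"y": 0.0,"z": 0.002,"rx": 0.0,"ry": 0.0,"rz": 0.0,"claw": -1.0},{"x": 0.0,"y": 0.0,"z": 0.002,"rx": 0.0,"ry": 0.0,"rz": 0.0,"claw": -1.0}])

```text
time: 7.92
tool_pos: [0.5854, -0.1715, 0.1172]
tool_rot: [-3.141, 0.001, -2.953]
contact_force: [-3.6, 1.0, 11.5]
opening: 0.0005
grip_force: 6.1
```

Lid seated (z 0.117, force up to 11 N). Retreat upwards and towards the pull, turning the wrist.

Request:
step_arm(steps=[{"x": 0.0,"y": 0.0,"z": -0.05,"rx": 0.0,"ry": 0.0,"rz": 0.0,"claw": -1.0},{"x": 0.0,"y": 0.0,"z": -0.1,"rx": 0.0,"ry": 0.0,"rz": 0.915,"claw": 0.9},{"x": 0.0,"y": 0.0,"z": -0.15,"rx": 0.0,"ry": 0.0,"rz": 0.915,"claw": 0.9},{"x": 0.0,"y": 0.0,"z": -0.2,"rx": 0.0,"ry": 0.0,"rz": 0.915,"claw": 0.9},{"x": -0.03,"y": 0.4,"z": -0.2,"rx": 0.0,"ry": 0.0,"rz": 0.915,"claw": 0.9},{"x": -0.03,"y": 0.4,"z": -0.2,"rx": 0.0,"ry": 0.0,"rz": 0.915,"claw": 0.9},{"x": -0.03,"y": 0.4,"z": -0.2,"rx": 0.0,"ry": 0.0,"rz": 0.915,"claw": 0.9},{"x": -0.03,"y": 0.4,"z": -0.2,"rx": 0.0,"ry": 0.0,"rz": 0.915,"claw": 0.9},{"x": -0.03,"y": 0.4,"z": -0.2,"rx": 0.0,"ry": 0.0,"rz": 0.915,"claw": 0.9},{"x": -0.03,"y": 0.4,"z": -0.2,"rx": 0.0,"ry": 0.0,"rz": 0.915,"claw": 0.9},{"x": -0.03,"y": 0.4,"z": -0.2,"rx": 0.0,"ry": 0.0,"rz": 0.915,"claw": 0.9},{"x": -0.03,"y": 0.4,"z": -0.2,"rx": 0.0,"ry": 0.0,"rz": 0.915,"claw": 0.9}])

```text
time: 8.92
tool_pos: [0.5499, 0.1327, 0.2654]
tool_rot: [3.14, -0.002, 2.616]
contact_force: [-0.6, -0.4, -1.2]
opening: 0.0695
grip_force: 0.0
```

Request:
step_arm(steps=[{"x": 0.0,"y": 0.0,"z": 0.0,"rx": 0.0,"ry": 0.0,"rz": 0.915,"claw": 0.9},{"x": 0.0,"y": 0.0,"z": 0.0,"rx": 0.0,"ry": 0.0,"rz": 0.915,"claw": 0.9},{"x": 0.0,"y": 0.0,"z": 0.0,"rx": 0.0,"ry": 0.0,"rz": 0.915,"claw": 0.9},{"x": 0.0,"y": 0.0,"z": 0.0,"rx": 0.0,"ry": 0.0,"rz": 0.915,"claw": 0.9},{"x": 0.0,"y": 0.0,"z": 0.0,"rx": 0.0,"ry": 0.0,"rz": 0.915,"claw": 0.9},{"x": 0.0,"y": 0.0,"z": 0.0,"rx": 0.0,"ry": 0.0,"rz": 0.915,"claw": 0.9}])

```text
time: 9.42
tool_pos: [0.5513, 0.127, 0.2652]
tool_rot: [-3.141, -0.0, 1.886]
contact_force: [0.1, 0.5, -0.6]
opening: 0.0871
grip_force: 0.0
```

Request:
step_arm(steps=[{"x": 0.0,"y": 0.0,"z": 0.0,"rx": 0.0,"ry": 0.0,"rz": 0.915,"claw": 0.9},{"x": 0.0,"y": 0.0,"z": 0.0,"rx": 0.0,"ry": 0.0,"rz": 0.915,"claw": 0.9},{"x": 0.0,"y": 0.0,"z": 0.0,"rx": 0.0,"ry": 0.0,"rz": 0.915,"claw": 0.9},{"x": 0.0,"y": 0.0,"z": 0.0,"rx": 0.0,"ry": 0.0,"rz": 0.915,"claw": 0.9},{"x": 0.0,"y": 0.0,"z": 0.0,"rx": 0.0,"ry": 0.0,"rz": 0.915,"claw": 0.9},{"x": 0.0,"y": 0.0,"z": 0.0,"rx": 0.0,"ry": 0.0,"rz": 0.915,"claw": 0.9}])

```text
time: 9.92
tool_pos: [0.5513, 0.1269, 0.2652]
tool_rot: [-3.141, 0.0, 1.168]
contact_force: [0.7, -0.0, 0.3]
opening: 0.0873
grip_force: 0.0
```

Request:
step_arm(steps=[{"x": 0.0,"y": 0.0,"z": 0.0,"rx": 0.0,"ry": 0.0,"rz": 0.915,"claw": 0.9},{"x": 0.0,"y": 0.0,"z": 0.0,"rx": 0.0,"ry": 0.0,"rz": 0.915,"claw": 0.9},{"x": 0.0,"y": 0.0,"z": 0.0,"rx": 0.0,"ry": 0.0,"rz": 0.915,"claw": 0.9},{"x": 0.0,"y": 0.0,"z": 0.0,"rx": 0.0,"ry": 0.0,"rz": 0.915,"claw": 0.9},{"x": 0.0,"y": 0.0,"z": 0.0,"rx": 0.0,"ry": 0.0,"rz": 0.915,"claw": 0.9},{"x": 0.0,"y": 0.0,"z": 0.0,"rx": 0.0,"ry": 0.0,"rz": 0.915,"claw": 0.9},{"x": 0.0,"y": 0.0,"z": 0.0,"rx": 0.0,"ry": 0.0,"rz": 0.915,"claw": 0.9},{"x": 0.0,"y": 0.0,"z": 0.0,"rx": 0.0,"ry": 0.0,"rz": 0.915,"claw": 0.9}])

```text
time: 10.58
tool_pos: [0.5513, 0.1271, 0.2653]
tool_rot: [-3.141, 0.001, 0.458]
contact_force: [0.3, -0.1, 0.2]
opening: 0.0877
grip_force: 0.0
```

```bash
cat > chest.py <<'E'
from plan import *
for cam in('top','side'):
    im,d,W=cloud(cam); np.savez(cam+'2.npz',im=im,d=d,W=W); cv2.imwrite(f'pics/{cam}2.png',im)
    m=(np.abs(W[...,0]-.55)<.17)&(np.abs(W[...,1]+.18)<.2)
    L=(m&(W[...,2]>.103)&(W[...,2]<.131)).astype(np.uint8); n,l,st,_=cv2.connectedComponentsWithStats(L); k=1+np.argmax(st[1:,4])
    P=W[l==k]; r=cv2.minAreaRect((P[:,:2]*1000).astype(np.float32)); print(cam,len(P),'z',np.median(P[:,2]),r,'boxcorners',cv2.boxPoints(r).round(0).tolist())
    print('mean',P.mean(0))
    print([(q,round(x['conf'],2),np.round(x['pixel'],1),onz(cam,*map(float,x['pixel']),z).round(4)) for q,z in(('lid_seat',.104),('lid_hinge',.087),('chest',0.)) for x in nets.landmark_of(cam,q)])
    m=(np.hypot(W[...,0]-.52,W[...,1]-.365)<.055)&(W[...,2]>.033)&(W[...,2]<.055)
    P=W[m];print('pull',len(P),cv2.minAreaRect((P[:,:2]*1000).astype(np.float32)) if len(P)>9 else '')
s=robot.observe();print(s['time'],s['tool_pos'],s['tool_rot'],s['qpos'])
E
python3 chest.py
```

```text
top 5333 z 0.11715926147252059 ((542.1563720703125, -188.66046142578125), (162.21192932128906, 219.22125244140625), 10.950504302978516) boxcorners [[442.0, -96.0], [483.0, -312.0], [643.0, -281.0], [601.0, -66.0]]
mean [ 0.54231783 -0.18744052  0.11713853]
[('lid_seat', 0.64, array([173. , 391.3]), array([ 0.6188, -0.1683,  0.104 ])), ('lid_hinge', 0.67, array([232.4, 406.3]), array([ 0.464 , -0.2059,  0.087 ])), ('chest', 0.66, array([204.2, 391.8]), array([ 0.5419, -0.1842,  0.    ]))]
pull 260 ((521.0151977539062, 363.3459167480469), (28.163864135742188, 66.14842987060547), 25.357177734375)
side 2221 z 0.11931614347320947 ((543.5807495117188, -186.9842529296875), (165.66720581054688, 227.4561767578125), 10.578014373779297) boxcorners [[441.0, -90.0], [483.0, -314.0], [646.0, -284.0], [604.0, -60.0]]
mean [ 0.53741569 -0.17512283  0.11854388]
[('lid_seat', 0.97, array([162. , 332.9]), array([ 0.6225, -0.1811,  0.104 ])), ('lid_hinge', 0.82, array([182.5, 374.1]), array([ 0.4645, -0.1964,  0.087 ])), ('lid_hinge', 0.51, array([216.5, 233.4]), array([0.6967, 0.2107, 0.087 ])), ('chest', 0.97, array([193.9, 351.2]), array([ 0.5427, -0.1896,  0.    ]))]
pull 256 ((521.5692138671875, 365.17547607421875), (28.958860397338867, 67.92965698242188), 25.92833137512207)
10.9833 [0.55128802 0.12736413 0.265709  ] [-3.14154917e+00 -5.56442596e-05  4.56038007e-01] [9.15706537e-02 3.92069723e-01 1.34013262e+00 6.12609326e-05
 1.40935382e+00 1.20631913e+00]
```

Request:
step_arm(steps=[{"x": 0.103,"y": -0.301,"z": 0.15,"rx": 0.0,"ry": 0.0,"rz": 0.0,"claw": 1.0},{"x": 0.103,"y": -0.301,"z": 0.15,"rx": 0.0,"ry": 0.0,"rz": 0.0,"claw": 1.0},{"x": 0.103,"y": -0.301,"z": 0.15,"rx": 0.0,"ry": 0.0,"rz": 0.0,"claw": 1.0},{"x": 0.103,"y": -0.301,"z": 0.15,"rx": 0.0,"ry": 0.0,"rz": 0.0,"claw": 1.0},{"x": 0.103,"y": -0.301,"z": 0.15,"rx": 0.0,"ry": 0.0,"rz": 0.0,"claw": 1.0},{"x": 0.103,"y": -0.301,"z": 0.15,"rx": 0.0,"ry": 0.0,"rz": 0.0,"claw": 1.0},{"x": 0.103,"y": -0.301,"z": 0.15,"rx": 0.0,"ry": 0.0,"rz": 0.0,"claw": 1.0},{"x": 0.103,"y": -0.301,"z": 0.15,"rx": 0.0,"ry": 0.0,"rz": 0.0,"claw": 1.0},{"x": 0.103,"y": -0.301,"z": 0.15,"rx": 0.0,"ry": 0.0,"rz": 0.0,"claw": 1.0}])

```text
time: 11.73
tool_pos: [0.5212, 0.3642, 0.1529]
tool_rot: [3.141, 0.001, 0.457]
contact_force: [0.8, 0.8, -0.3]
opening: 0.0922
grip_force: 0.0
```

Down 143 mm to TCP z = 0.010 (0.1907), slowing, then close.

Request:
step_arm(steps=[{"x": 0.0,"y": 0.0,"z": 0.05,"rx": 0.0,"ry": 0.0,"rz": 0.0,"claw": 1.0},{"x": 0.0,"y": 0.0,"z": 0.1,"rx": 0.0,"ry": 0.0,"rz": 0.0,"claw": 1.0},{"x": 0.0,"y": 0.0,"z": 0.13,"rx": 0.0,"ry": 0.0,"rz": 0.0,"claw": 1.0},{"x": 0.0,"y": 0.0,"z": 0.16,"rx": 0.0,"ry": 0.0,"rz": 0.0,"claw": 1.0},{"x": 0.0,"y": 0.0,"z": 0.18,"rx": 0.0,"ry": 0.0,"rz": 0.0,"claw": 1.0},{"x": 0.0,"y": 0.0,"z": 0.19,"rx": 0.0,"ry": 0.0,"rz": 0.0,"claw": 1.0},{"x": 0.0,"y": 0.0,"z": 0.19,"rx": 0.0,"ry": 0.0,"rz": 0.0,"claw": 1.0},{"x": 0.0,"y": 0.0,"z": 0.19,"rx": 0.0,"ry": 0.0,"rz": 0.0,"claw": 0.2},{"x": 0.0,"y": 0.0,"z": 0.19,"rx": 0.0,"ry": 0.0,"rz": 0.0,"claw": 0.2},{"x": 0.0,"y": 0.0,"z": 0.19,"rx": 0.0,"ry": 0.0,"rz": 0.0,"claw": 0.2},{"x": 0.0,"y": 0.0,"z": 0.19,"rx": 0.0,"ry": 0.0,"rz": 0.0,"claw": 0.2},{"x": 0.0,"y": 0.0,"z": 0.19,"rx": 0.0,"ry": 0.0,"rz": 0.0,"claw": 0.2}], squeeze=40)

```text
time: 12.73
tool_pos: [0.5219, 0.3644, 0.0118]
tool_rot: [3.142, -0.002, 0.456]
contact_force: [-0.6, -0.9, 3.4]
opening: 0.0661
grip_force: 40.0
```

Run:
```python
from plan import *
read_camera('top'); 
for i in range(2): read_camera('top')
s=robot.observe();print(s['tool_pos'],s['tool_rot'],s['contact_force'],s['opening'])
```

```text
[0.52190657 0.36435625 0.01182436] [ 3.14152228e+00 -1.73575066e-03  4.55638670e-01] [-1.33517956 -1.22457844  5.83731183] 0.06587510984226681
```

Request:
step_arm(steps=[{"x": 0.0,"y": 0.0,"z": -0.04,"rx": 0.0,"ry": 0.0,"rz": 0.0,"claw": -1.0},{"x": 0.0,"y": 0.0,"z": -0.08,"rx": 0.0,"ry": 0.0,"rz": 0.0,"claw": -1.0},{"x": 0.0,"y": 0.0,"z": -0.12,"rx": 0.0,"ry": 0.0,"rz": 0.0,"claw": -1.0},{"x": 0.0,"y": 0.0,"z": -0.16,"rx": 0.0,"ry": 0.0,"rz": 0.0,"claw": -1.0},{"x": 0.0,"y": 0.0,"z": -0.2,"rx": 0.0,"ry": 0.0,"rz": 0.0,"claw": -1.0},{"x": 0.0,"y": 0.0,"z": -0.22,"rx": 0.0,"ry": 0.0,"rz": 0.0,"claw": -1.0},{"x": 0.0,"y": 0.0,"z": -0.22,"rx": 0.0,"ry": 0.0,"rz": 0.0,"claw": -1.0},{"x": 0.0,"y": 0.0,"z": -0.22,"rx": 0.0,"ry": 0.0,"rz": 0.0,"claw": -1.0}])

```text
time: 13.55
tool_pos: [0.5213, 0.3642, 0.1758]
tool_rot: [-3.141, -0.001, 0.456]
contact_force: [-0.4, 0.2, -1.7]
opening: 0.0661
grip_force: 40.0
```

Run:
```python
from plan import *
for i in range(2): read_camera('top')
s=robot.observe();print(s['time'],s['tool_pos'],s['tool_rot'],s['contact_force'],s['opening'],s['grip_force'])
C=np.array([.5425,-.188,0]);Y=.19
ex=np.array([np.cos(Y),np.sin(Y),0])
zz=.0875 # updated TCP z at place
for b in (.060,.010): 
    p=C+ex*(.080+.014+b); print(b,p); rows([(p+[0,0,.2],Y),(p+[0,0,zz],Y)],pos=None)
```

```text
13.65 [0.52038084 0.36363011 0.17363184] [3.14151125 0.00354541 0.45554233] [-0.53360323 -0.38848329 -0.85126865] 0.06541662820050993 39.99985300004482
0.06 [ 0.69372865 -0.15891573  0.        ]
xyz [-0.0991  0.7274 -0.0347] r [0.001 0.004 0.338]
xyz [-0.0986  0.7274  0.1153] r [0.001 0.004 0.338]
0.01 [ 0.64462844 -0.16835867  0.        ]
xyz [-0.1634  0.7099 -0.0345] r [0.001 0.004 0.338]
xyz [-0.1629  0.7099  0.1155] r [0.001 0.004 0.338]
```

Request:
step_arm(steps=[{"x": -0.099,"y": 0.727,"z": -0.035,"rx": 0.0,"ry": 0.0,"rz": 0.338,"claw": -1.0},{"x": -0.099,"y": 0.727,"z": -0.035,"rx": 0.0,"ry": 0.0,"rz": 0.338,"claw": -1.0},{"x": -0.099,"y": 0.727,"z": -0.035,"rx": 0.0,"ry": 0.0,"rz": 0.338,"claw": -1.0},{"x": -0.099,"y": 0.727,"z": -0.035,"rx": 0.0,"ry": 0.0,"rz": 0.338,"claw": -1.0},{"x": -0.099,"y": 0.727,"z": -0.035,"rx": 0.0,"ry": 0.0,"rz": 0.338,"claw": -1.0},{"x": -0.099,"y": 0.727,"z": -0.035,"rx": 0.0,"ry": 0.0,"rz": 0.338,"claw": -1.0},{"x": -0.099,"y": 0.727,"z": -0.035,"rx": 0.0,"ry": 0.0,"rz": 0.338,"claw": -1.0},{"x": -0.099,"y": 0.727,"z": -0.035,"rx": 0.0,"ry": 0.0,"rz": 0.338,"claw": -1.0},{"x": -0.099,"y": 0.727,"z": -0.035,"rx": 0.0,"ry": 0.0,"rz": 0.338,"claw": -1.0},{"x": -0.099,"y": 0.727,"z": -0.035,"rx": 0.0,"ry": 0.0,"rz": 0.338,"claw": -1.0},{"x": -0.099,"y": 0.727,"z": -0.035,"rx": 0.0,"ry": 0.0,"rz": 0.338,"claw": -1.0},{"x": -0.099,"y": 0.727,"z": -0.035,"rx": 0.0,"ry": 0.0,"rz": 0.338,"claw": -1.0}])

```text
time: 14.65
tool_pos: [0.678, -0.1118, 0.197]
tool_rot: [-3.14, 0.004, 0.19]
contact_force: [0.7, -0.2, -0.8]
opening: 0.0655
grip_force: 40.0
```

Request:
step_arm(steps=[{"x": 0.0,"y": 0.06,"z": 0.0,"rx": 0.0,"ry": 0.0,"rz": 0.0,"claw": -1.0},{"x": 0.0,"y": 0.06,"z": 0.0,"rx": 0.0,"ry": 0.0,"rz": 0.0,"claw": -1.0},{"x": 0.0,"y": 0.06,"z": 0.0,"rx": 0.0,"ry": 0.0,"rz": 0.0,"claw": -1.0},{"x": 0.0,"y": 0.06,"z": 0.0,"rx": 0.0,"ry": 0.0,"rz": 0.0,"claw": -1.0},{"x": 0.0,"y": 0.06,"z": 0.0,"rx": 0.0,"ry": 0.0,"rz": 0.0,"claw": -1.0}])

```text
time: 15.07
tool_pos: [0.6866, -0.1524, 0.1984]
tool_rot: [-3.14, 0.002, 0.191]
contact_force: [-0.2, 0.6, -0.6]
opening: 0.0661
grip_force: 40.0
```

```bash
cat > go.py <<'E'
from plan import *
import sys
o=[]
for i in range(4):
    read_camera('top'); s=robot.observe(); o.append(np.r_[s['tool_pos'],np.unwrap(np.r_[0,s['tool_rot']])[1:]]); print(s['tool_pos'].round(4),s['tool_rot'].round(4),s['contact_force'].round(1))
pos=np.median([x[:3] for x in o],0); C=np.array([.5425,-.188,0]);Y=.19; ex=np.array([np.cos(Y),np.sin(Y),0]); ey=np.array([-ex[1],ex[0],0])
print(s['time'],'pos',pos,'chest frame x,y of TCP',(pos-C)@ex,(pos-C)@ey)
for b in map(float,sys.argv[1:]): rows([(C+ex*(.094+b)+[0,0,.0888],Y)],pos=pos,rot=s['tool_rot'])
E
python3 go.py .06 .01
```

```text
[ 0.6868 -0.1522  0.1989] [-3.1404e+00  1.0000e-03  1.9200e-01] [ 0.2 -0.3  0.6]
[ 0.6869 -0.1521  0.1993] [-3.1409e+00  5.0000e-04  1.9220e-01] [-0.7 -0.2  0.3]
[ 0.687  -0.1523  0.1996] [-3.1413e+00  1.0000e-04  1.9210e-01] [ 0.5 -0.1 -1.1]
[ 0.6871 -0.1526  0.1998] [-3.1415e+00 -2.0000e-04  1.9200e-01] [ 1.2  0.6 -1.4]
15.2667 pos [ 0.68697194 -0.15225138  0.19946702] chest frame x,y of TCP 0.14862350151214623 0.007820480763610985
xyz [0.0071 0.0105 0.1476] r [-0.    -0.     0.002]
xyz [-0.0595  0.0103  0.1475] r [-0.    -0.     0.002]
```

Request:
step_arm(steps=[{"x": 0.007,"y": 0.01,"z": 0.05,"rx": 0.0,"ry": 0.0,"rz": 0.0,"claw": -1.0},{"x": 0.007,"y": 0.01,"z": 0.1,"rx": 0.0,"ry": 0.0,"rz": 0.0,"claw": -1.0},{"x": 0.007,"y": 0.01,"z": 0.14,"rx": 0.0,"ry": 0.0,"rz": 0.0,"claw": -1.0},{"x": 0.007,"y": 0.01,"z": 0.148,"rx": 0.0,"ry": 0.0,"rz": 0.0,"claw": -1.0},{"x": -0.02,"y": 0.01,"z": 0.148,"rx": 0.0,"ry": 0.0,"rz": 0.0,"claw": -1.0},{"x": -0.045,"y": 0.01,"z": 0.148,"rx": 0.0,"ry": 0.0,"rz": 0.0,"claw": -1.0},{"x": -0.056,"y": 0.01,"z": 0.148,"rx": 0.0,"ry": 0.0,"rz": 0.0,"claw": -1.0},{"x": -0.06,"y": 0.01,"z": 0.148,"rx": 0.0,"ry": 0.0,"rz": 0.0,"claw": -1.0},{"x": -0.06,"y": 0.01,"z": 0.148,"rx": 0.0,"ry": 0.0,"rz": 0.0,"claw": -1.0},{"x": -0.06,"y": 0.01,"z": 0.148,"rx": 0.0,"ry": 0.0,"rz": 0.0,"claw": -1.0}])

```text
time: 16.1
tool_pos: [0.6453, -0.1699, 0.0899]
tool_rot: [3.14, -0.002, 0.19]
contact_force: [-0.6, 0.5, -0.0]
opening: 0.0658
grip_force: 40.0
```

```bash
python3 go.py 0
python3 - <<'E'
from plan import *
for cam in('side','top'):
    im,d,W=cloud(cam); np.savez(cam+'3.npz',im=im,d=d,W=W)
    r,c=proj(cam,np.array([.63,-.17,.1])).astype(int)
    cv2.imwrite(f'pics/{cam}3.png',cv2.resize(im[max(r-50,0):r+50,c-65:c+65],None,fx=6,fy=6,interpolation=cv2.INTER_CUBIC))
    print(cam,r,c,[(q,round(x['conf'],2),np.round(x['pixel'],1),onz(cam,*map(float,x['pixel']),z).round(4)) for q,z in(('lid_seat',.104),('pull_back',.104),('pull',.077)) for x in nets.landmark_of(cam,q)])
E
```

```text
[ 0.6453 -0.1698  0.0896] [ 3.1407e+00 -1.9000e-03  1.9050e-01] [-0.  -1.  -0.1]
[ 0.6452 -0.1698  0.0892] [ 3.141e+00 -1.400e-03  1.906e-01] [ 0.4  0.1 -0.1]
[ 0.645  -0.1697  0.0888] [ 3.1413e+00 -8.0000e-04  1.9050e-01] [ 0.3 -0.2 -1.1]
[ 0.6448 -0.1698  0.0886] [ 3.1415e+00 -5.0000e-04  1.9050e-01] [-0.4 -0.5 -1.9]
16.3 pos [ 0.64508039 -0.1697723   0.08901411] chest frame x,y of TCP 0.1041768423827651 -0.0014735387699822435
xyz [-0.0136 -0.002   0.0003] r [ 0.    -0.001  0.001]
side 163 329 [('lid_seat', 0.55, array([261. , 199.4]), array([0.6251, 0.3951, 0.104 ])), ('pull_back', 0.92, array([338.6, 264.6]), array([0.3389, 0.4487, 0.104 ])), ('pull_back', 0.63, array([305.3, 269.7]), array([0.3903, 0.3779, 0.104 ])), ('pull_back', 0.63, array([322.4, 326.4]), array([0.2586, 0.3286, 0.104 ])), ('pull_back', 0.46, array([162.1, 330.5]), array([ 0.6284, -0.1754,  0.104 ])), ('pull_back', 0.41, array([187.4, 275.2]), array([0.6799, 0.0454, 0.104 ])), ('pull', 0.78, array([311.6, 269. ]), array([0.3932, 0.3792, 0.077 ])), ('pull', 0.75, array([325.1, 319.6]), array([0.2762, 0.3301, 0.077 ])), ('pull', 0.74, array([349. , 261.7]), array([0.3384, 0.4608, 0.077 ])), ('pull', 0.58, array([165.7, 324.3]), array([ 0.6537, -0.1751,  0.077 ])), ('pull', 0.27, array([253.4, 252. ]), array([0.5577, 0.273 , 0.077 ]))]
top 168 391 [('lid_seat', 0.96, array([173.3, 391.9]), array([ 0.618 , -0.1699,  0.104 ])), ('pull_back', 0.88, array([269.4, 177.1]), array([0.3817, 0.3893, 0.104 ])), ('pull_back', 0.71, array([299.8, 221.8]), array([0.302 , 0.2749, 0.104 ])), ('pull_back', 0.57, array([250.4, 195.2]), array([0.4295, 0.342 , 0.104 ])), ('pull', 0.85, array([293.9, 223.8]), array([0.313 , 0.2751, 0.077 ])), ('pull', 0.82, array([249.2, 204.6]), array([0.4308, 0.3243, 0.077 ])), ('pull', 0.59, array([269.2, 173. ]), array([0.3799, 0.4083, 0.077 ]))]
```

View pics/side3.png

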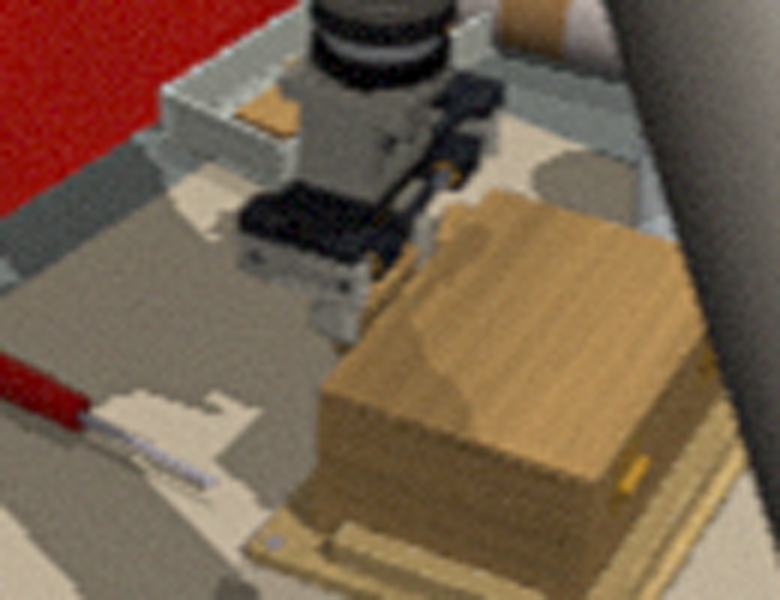

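The picture shows the pull held between the fingers, just off the lid's front edge (about (310, 375)) and roughly centred, with its top level with the lid. Closing in slowly.

Request:
step_arm(steps=[{"x": -0.003,"y": -0.002,"z": 0.0,"rx": 0.0,"ry": 0.0,"rz": 0.0,"claw": -1.0},{"x": -0.006,"y": -0.002,"z": 0.0,"rx": 0.0,"ry": 0.0,"rz": 0.0,"claw": -1.0},{"x": -0.008,"y": -0.002,"z": 0.0,"rx": 0.0,"ry": 0.0,"rz": 0.0,"claw": -1.0},{"x": -0.01,"y": -0.002,"z": 0.0,"rx": 0.0,"ry": 0.0,"rz": 0.0,"claw": -1.0},{"x": -0.011,"y": -0.002,"z": 0.0,"rx": 0.0,"ry": 0.0,"rz": 0.0,"claw": -1.0},{"x": -0.012,"y": -0.002,"z": 0.0,"rx": 0.0,"ry": 0.0,"rz": 0.0,"claw": -1.0},{"x": -0.012,"y": -0.002,"z": 0.0,"rx": 0.0,"ry": 0.0,"rz": 0.0,"claw": -1.0}])

```text
time: 17.28
tool_pos: [0.636, -0.1701, 0.0887]
tool_rot: [3.141, -0.002, 0.19]
contact_force: [4.0, 1.9, -2.9]
opening: 0.0658
grip_force: 40.0
```

Request:
step_arm(steps=[{"x": -0.001,"y": 0.0,"z": 0.0,"rx": 0.0,"ry": 0.0,"rz": 0.0,"claw": -1.0},{"x": -0.002,"y": 0.0,"z": 0.0,"rx": 0.0,"ry": 0.0,"rz": 0.0,"claw": -1.0},{"x": -0.002,"y": 0.0,"z": 0.0,"rx": 0.0,"ry": 0.0,"rz": 0.0,"claw": -1.0}])

```text
time: 17.53
tool_pos: [0.636, -0.1702, 0.0889]
tool_rot: [3.141, -0.005, 0.19]
contact_force: [10.3, 2.1, -5.4]
opening: 0.0657
grip_force: 40.0
```

```bash
python3 go.py; python3 go.py
python3 - <<'E'
from plan import *
s=robot.observe(); print(s['grip_force'],s['opening'])
for cam in('side','top'):
    im,d,W=cloud(cam); np.savez(cam+'4.npz',im=im,d=d,W=W)
    m=(np.abs(W[...,0]-.55)<.17)&(np.abs(W[...,1]+.18)<.2)&(W[...,2]>.10)&(W[...,2]<.13); print(cam,m.sum(),np.median(W[m],0))
    r,c=proj(cam,np.array([.63,-.17,.1])).astype(int)
    cv2.imwrite(f'pics/{cam}4.png',cv2.resize(im[r-30:r+30,c-40:c+40],None,fx=10,fy=10,interpolation=cv2.INTER_CUBIC))
E
```

```text
[ 0.636  -0.1701  0.0889] [ 3.1406 -0.0053  0.1897] [10.5  2.7 -4.9]
[ 0.636  -0.1701  0.0889] [ 3.1405 -0.0053  0.1898] [10.3  3.5 -4.6]
[ 0.636  -0.1701  0.0889] [ 3.1405 -0.0053  0.1898] [10.3  3.  -3.8]
[ 0.636  -0.1701  0.089 ] [ 3.1405 -0.0052  0.1898] [ 9.2  2.7 -4.6]
17.7333 pos [ 0.63599092 -0.17013729  0.08894607] chest frame x,y of TCP 0.09518201313241897 -0.00011533330717373658
[ 0.636  -0.1702  0.089 ] [ 3.1405 -0.0053  0.1898] [10.8  2.3 -3.9]
[ 0.636  -0.1702  0.089 ] [ 3.1405 -0.0053  0.1898] [ 9.6  3.2 -4. ]
[ 0.636  -0.1702  0.0889] [ 3.1405 -0.0052  0.1898] [10.3  2.3 -3.8]
[ 0.636  -0.1701  0.0889] [ 3.1405 -0.0052  0.1898] [ 9.8  1.6 -4.2]
17.9333 pos [ 0.63599743 -0.17015177  0.0889615 ] chest frame x,y of TCP 0.09518566654995234 -0.000130782687637891
39.99902665615082 0.0656924276525367
side 2268 [ 0.54113865 -0.164252    0.11920987]
top 1563 [ 0.5743906  -0.20872084  0.11718112]
```

View pics/side4.png

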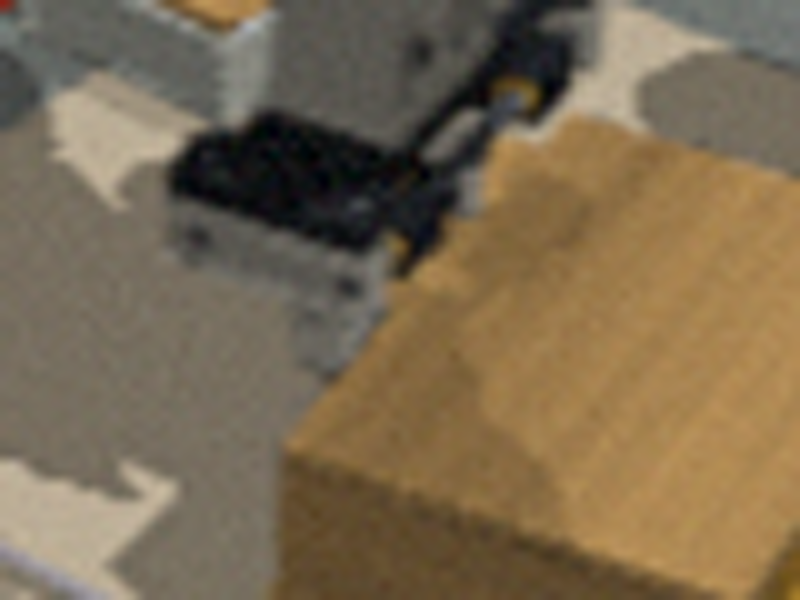

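Run:
```python
from plan import *
C=np.array([.5425,-.188,0]);ex=np.array([np.cos(.19),np.sin(.19),0]);ey=np.array([-ex[1],ex[0],0])
for cam in('side','top'):
    W=np.load(cam+'4.npz')['W']; u=(W-C)@ex; v=(W-C)@ey; z=W[...,2]
    m=(u>.082)&(u<.11)&(np.abs(v)<.09)&(z>.085)&(z<.15)
    print(cam,m.sum(),[(a,np.percentile(v[m&(z>a)&(z<a+.02)],[2,50,98]).round(4)) for a in(.085,.105,.125) if (m&(z>a)&(z<a+.02)).sum()>5])
    l=(u>-.07)&(u<.07)&(np.abs(v)<.13)&(z>.112)&(z<.124); print('lid v',np.percentile(v[l],[.5,99.5]))
```

```text
side 94 [(0.105, array([-0.051 ,  0.0233,  0.0562])), (0.125, array([-0.0451, -0.0341,  0.0574]))]
lid v [-0.11078659  0.1123726 ]
top 0 []
lid v [-0.10882399  0.10844843]
```

```bash
python3 -c "
from cell import robot
print(robot.hand_in())"
```

```text
the job is handed in; nothing more can be done
None
```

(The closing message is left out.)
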